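Load the cuvette rack through the sprung gate

ROBOT

A 6-joint arm with a two-finger parallel gripper is mounted at the origin on the work surface. World frame = base frame: x ahead of the robot, y to its left, z up, the work surface at z = 0. Lengths are in m, angles in degrees, forces in N, time in s.
With the tool pointing down it reaches from about 0.25 to 0.725 m from the base axis. Payload 9.7 kg.
Tool frame: the origin (TCP) lies at the very end of the fingers, on their centre line; the grasp point (between the pads) lies grasp_offset behind it (grasp_offset is the distance from the TCP to the grasp point, in m); z points along the fingers, y is the line along which they close (so a half turn about z gives the same grasp; the last joint's range is limited). The gripper opens to 85 mm and grips with 20 to 120 N. Pads are 22 mm wide; open, the fingers measure 114 mm over their backs; the gripper's body (76 mm by 85 mm) begins 54 mm behind the grasp point. The pads swing forward as they close: fully open they stand 13 mm farther back than shut.
Start: joints at [68.64, 4.979, 10.078, 95.1, 0, 90], TCP at [0.2, 0.512, 0.231] pointing down, gripper open.
Joint ranges: [-179.16, 179.16], [-48.56, 103.87], [-65.8, 70.77], [-126.05, 130.52], [-82.76, 87.17], [-180, 180]. Speed limits (degrees/s): [127.2, 127.2, 147.25, 180, 180, 180].

INTERFACE

Orientations are given as [roll, pitch, yaw] about the fixed x, y, z axes, in that order (R = Rz(yaw) Ry(pitch) Rx(roll)).
In Python, from workcell import get_obs, camera, calibration, job_done, recognise, cut_out, mark_of, grasp_offset gives the robot as it stands.
- The arm moves only by the tool servo_tool, never from a script. Its argument "moves" is a list of rows, each a list of 3 entries, a list of its own where there are three numbers: the turn, a rotation vector about the tool's x, y, z in degrees, then the shift along the tool's x, y, z in m, then the opening in per cent of the stroke, from 0 (shut) to 100 (fully open). In form: [[[ax, ay, az], [x, y, z], claw], ...]. A call has 1 to 12 rows; each row shifts and turns the commanded pose from where the row before left it, along the tool's axes as they then stand; what a row does not reach is not made up. A row lasts 1/10 s, in which the tool goes at most 50 mm and 8.59 degrees, less where a joint would pass 70% of its speed; a pose out of reach is approached as far as the arm can. A call is refused whole if a number of a shift passes 0.05 or a number of a turn 8.59, either way. A call with a gripper value outside its range is refused whole. The fingers move at their own pace and stop on an object; "force" is the grip in N (left out, the last holds). Time passes only in rows, so rows that do not move let the fingers close. It gives the time, the measured TCP pose, the force, the opening and the grip force at its end, in the units of the state.
- get_obs(): the state, without advancing time (a new reading comes with each control period).
- camera(name): name is "side" or "top"; returns (picture, depth): 480x640x3 uint8, red, green, blue; 480x640 float32, m along the optical axis (not along the pixel's ray), 0 where there is no reading.
- calibration(name): a dict with "camera_matrix" (3x3 intrinsics, pixels), "dist" ([k1, k2, p1, p2, k3] as OpenCV has them; the pictures are not rectified), "R" (3x3) and "t" (3): a world point X has camera coordinates R X + t. Camera axes: x right, y down, z forward; pixel columns grow to the right and rows downward; lengths in m; the calibration is good to about 2 mm. A picture is of the moment at which its call begins. calibration takes no time and is no camera call.
- job_done(): hands the job in; it is judged then, once.
Trained networks look in the newest picture that a camera, given by its name, has taken for a name from the list of things; names that differ only in an ending like _2 or _b are one class to them, and where a whole thing is asked for, a point or a joint stands for the part that bears it (a point fixed in the world has none). Each returns a list of dicts, best first, with "score" (0 to 1); they miss things now and then, are a little off and sometimes report something else, mostly with a low value. They report only what shows in the picture. A call takes as long as a camera call. They do not tell look-alikes from the thing itself.
- recognise(name, camera): "xyz" ([x, y, z] in m, in the coordinates of the camera as it stood for that picture, good to about 4 mm: the middle of the surface that is visible of it).
- cut_out(name, camera): "mask" (480x640 bool, what is visible of it).
- mark_of(name, camera): "xyz" ([x, y, z] in m, in the coordinates of the camera as it stood for that picture, good to about 4 mm: a listed point, or the origin of a listed thing).
The state is a dict: "time": time; "q": joint angles; "qd": joint speeds; "joint_efforts": joint torques, N m; "ee_pos": TCP position; "tcp_rot": TCP orientation; "wrist_force": force on the tool from outside, world axes, zero at the start; "torque": the same for the moment, N m; "opening": finger opening in m; "grasp_force": force on a finger pad.
Only numpy, scipy, OpenCV 4.12 (cv2) and the standard library are available. Lean on these libraries where they do the work, as an engineer would, in place of code of your own. Each camera call takes 0.05 s, during which the arm holds its last target. There are 200 camera calls.

TASK

Load the white cuvette rack into the reader's loading bay: press down the long bar beside the chute with one fingertip so that the short sprung gate across the chute swings up, and keep it held right up while the other fingertip pushes the rack along the chute, past the gate, home against the end stop. The gate must stay up and never bump or come down on the rack; once the rack is fully past, let the bar go so that the gate closes behind it, and move clear. Only push the rack (do not grip or lift it), and leave the other things on the bench where they are.

Things in the scene. Friction and masses are not known exactly. Their poses are not given: they have to be found in the camera images.
- chute: Fixed loading bay: grey deck 340 x 210 mm, 12 mm thick, with a straight open-topped aluminium chute. Origin: on the table (z = 0), on the chute's centre line, under the gate. Own +x: the way the rack is pushed (the robot's left, within 0.3 rad); +z up. Chute floor z = 12 mm; walls 6 mm thick, inner faces y = -25.5 and +25.5, tops z = 32; open end x = -210 mm.
- end_stop (a point): Middle of the end stop's face at floor height: x = +102 mm, y = 0, z = 12 mm in the chute's frame. The stop, across the chute, is 30 mm high. Axes as the chute's.
- rack: White cuvette rack in the chute before the gate: 90 mm long (its x, along the chute, +x first), 46 wide, block 26 high, end ribs and five glass cuvettes along its middle to 34 mm; 0.1 to 0.21 kg. Origin: centre of its underside. Push its flat rear face (x = -45 mm), which starts 115 to 145 mm before the gate. Home against the stop, its origin is at x = +57 mm in the chute's frame.
- gate (a joint): Angle of the gate, rad: 0 closed, 1.35 (its stop) fully up. A rigid dark steel rocker: gate leaf on one side of the axis, hold bar on the other; pressing the bar down raises the leaf. A spring closes it when let go; holding it up takes about 3 to 5 N on the bar. It clears the rack above 0.8 rad. Pushing the rack against it cannot open it.
- gate_axis (a point): Point on the gate's axis in line with the leaf: x = 0, y = -28.5, z = 36 mm in the chute's frame, over the wall on the side away from the robot (own -y). The axis runs along the chute. The point turns with the gate.
- leaf (a point): Tip of the gate leaf, a steel bar 6 mm thick (x -3 to +3 mm) and 34 mm long from the axis; closed it lies level over the chute at z = 38 to 52 mm, this tip at y = +5.5, z = 45 mm in the chute's frame. Open, it stands upright over the wall, its top about 72 mm above the table.
- bar (a point): Middle of the hold bar's free edge: a smooth plate 4 mm thick, 52 wide from the axis, chute x = -190 to +35 mm. At rest it slopes outward and up at 50 degrees (this edge y = -62, z = 76 mm in the chute's frame). Held fully down it slopes outward and down at 27 degrees, upper face z = 24 mm at y = -56, level with the rack's rear face, so one tip can slide along it while another pushes.
- vial_a: Bystander: small capped amber vial, 22 mm across, 45 mm high, on the deck on the chute's +y side. Origin: centre of its underside.
- vial_b: Bystander: small capped clear vial, 22 mm across, 45 mm high, on the deck on the chute's +y side. Origin: centre of its underside.
- case: Bystander: flat black cuvette case, 70 x 45 x 22 mm, on the table left of the bay. Origin: centre of its underside.
- beaker: Bystander: glass beaker, 68 mm across, 85 mm high, to the left of the bay. Origin: centre of its underside.
- tipbox: Bystander: grey pipette tip box with clear cover, 85 x 120 x 57 mm, right of the bay. Origin: centre of its underside.
- tuberack: Bystander: white tube rack, 60 x 120 x 50 mm, with capped tubes to 85 mm, to the right of the bay. Origin: centre of its underside.
- reagent: Bystander: amber reagent bottle, 68 mm across, 130 mm high, to the left of the bay. Origin: centre of its underside.
There are look-alikes about, which are no part of the job. What is shaped like the rack but orange or red is not meant.

How it is judged (in metres and radians):
On the way, in this order (a step that is already met when the one before it is completed fails the run):
1. the gate is up with the rack still before it (value of joint gate above 1 rad and x of rack in the frame of chute below -0.049 m), for 0.05 s.
2. the rack is half-way through, a fingertip pushing it, with the gate held up (value of joint gate above 0.8 rad and x of rack in the frame of chute between -0.03 and 0.04 m and contact force between the fingers and rack above 0.05 N).
3. the rack is home with the gate still up (value of joint gate above 0.8 rad and x of rack in the frame of chute above 0.052 m).
At the end, for the whole second after the job is handed in: The rack stands flat in the chute past the gate, within 5 mm of the end stop and at rest, and the gate has closed (joint below 0.08 rad) behind it (x of rack in the frame of chute above 0.052 m and z of rack in the frame of chute below 0.015 m and angle between rack's own z axis and vertical below 0.05 rad and angle between the x axis of rack and the x axis of chute, either way round below 0.08 rad and value of joint gate below 0.08 rad and linear speed of rack below 0.01 m/s); the robot touches nothing.
It fails at once if the gate is down (below 0.8 rad) while the rack is under it or up against it (value of joint gate below 0.8 rad and x of rack in the frame of chute between -0.049 and 0.049 m).
It fails at once if the rack is lifted more than 6 mm off the chute floor (z of rack in the frame of chute above 0.018 m).
It fails at once if the rack is tipped (angle between rack's own z axis and vertical above 0.2 rad).
It fails at once if another thing on the bench is moved more than 15 mm or knocked over (distance of any of vial_a, vial_b, case, beaker, tipbox, tuberack, reagent from where it was at the start of the episode above 0.015 m or angle between any of vial_a, vial_b, case, beaker, tipbox, tuberack, reagent's own z axis and vertical above 0.3 rad).
It also fails if it takes over 35 s, if anything falls off the work surface, if the arm or the gripper's body presses on something with over 40 N, if the wrist force passes 120 N, or if a joint passes its speed limit or range.

## Working session

There is one attempt and no reset: what is moved stays moved. The work goes in short steps, Python scripts to look and compute and a tool call to move; the robot and the scene stay as the last step left them, time stands still between calls to the robot, and variables do not carry over. Pictures are saved under pics/ and viewed, at most 10 in all, crops included, and the job is handed in when it is done.

Besides the shell and the picture viewer there is one more tool, called as name([rows], argument=value, ...), one row to a line, values as JSON. servo_tool: Moves the arm, as the interface text tells. Its arguments: {"type":"object","properties":{"moves":{"type":"array"},"force":{"type":"number"}},"required":["moves"]}

```bash
mkdir -p pics; cat > h.py <<'E'
import numpy as np, cv2
from workcell import *
def w(p,cam):
    c=calibration(cam); return np.array(c["R"]).T@(np.array(p)-np.array(c["t"]))
def cloud(cam,d):
    c=calibration(cam); v,u=np.mgrid[:480,:640]
    n=cv2.undistortPoints(np.stack([u,v],-1).reshape(-1,1,2).astype(float),np.array(c["camera_matrix"]),np.array(c["dist"])).reshape(480,640,2)
    P=np.dstack([n*d[...,None],d]); return (P-np.array(c["t"]))@np.array(c["R"])
E
python3 - <<'E'
from h import *
o=get_obs(); print({k:np.round(v,3) for k,v in o.items()},grasp_offset)
for c in ["side","top"]:
    p,d=camera(c); cv2.imwrite(f"pics/{c}0.png",p[...,::-1]); np.savez(f"{c}0.npz",p=p,d=d)
    for n in ["chute","end_stop","rack","gate_axis","leaf","bar","vial_a"]:
        try: print(c,n,[(np.round(w(r["xyz"],c),3).tolist(),round(r["score"],2)) for r in mark_of(n,c)[:3]])
        except Exception as e: print(n,e)
E
```

```text
{'time': np.float64(0.0), 'q': array([6.8640e+01, 5.0120e+00, 1.0036e+01, 9.5101e+01, 1.0000e-03,
       9.0000e+01]), 'qd': array([ 0.017,  0.014, -0.055, -0.016, -0.026, -0.058]), 'joint_efforts': array([ 1.0000e-03, -5.2039e+01,  4.6481e+01,  1.6000e-02,  0.0000e+00,
       -0.0000e+00]), 'ee_pos': array([0.2  , 0.512, 0.231]), 'tcp_rot': array([-1.79922e+02, -1.00000e-03,  1.58640e+02]), 'wrist_force': array([0.446, 0.018, 0.346]), 'torque': array([ 0.028,  0.026, -0.007]), 'grasp_force': np.float64(0.0), 'opening': np.float64(0.085)} 0.0187
side chute [([0.556, 0.066, -0.001], 0.87), ([0.456, 0.012, 0.014], 0.35)]
side end_stop []
side rack [([0.61, -0.25, 0.002], 0.82), ([0.345, 0.045, -0.0], 0.76), ([0.547, -0.033, 0.014], 0.7)]
side gate_axis [([0.581, 0.069, 0.037], 0.73)]
side leaf [([0.551, 0.065, 0.044], 0.74)]
side bar [([0.611, -0.015, 0.073], 0.79), ([0.508, 0.405, -0.0], 0.26)]
side vial_a [([0.457, 0.01, 0.011], 0.65), ([0.479, 0.128, 0.011], 0.6)]
top chute [([0.549, 0.064, -0.0], 0.59), ([0.504, 0.399, 0.002], 0.58)]
top end_stop [([0.56, 0.169, 0.009], 0.74), ([0.581, 0.06, 0.034], 0.52)]
top rack [([0.544, -0.03, 0.015], 0.93), ([0.345, 0.044, 0.0], 0.9), ([0.603, -0.249, 0.001], 0.62)]
top gate_axis [([0.58, 0.065, 0.036], 0.85)]
top leaf [([0.543, 0.067, 0.046], 0.76), ([0.607, -0.016, 0.076], 0.53)]
top bar [([0.608, -0.014, 0.078], 0.91)]
top vial_a [([0.456, 0.003, 0.012], 0.5), ([0.474, 0.122, 0.015], 0.47)]
```

View pics/top0.png

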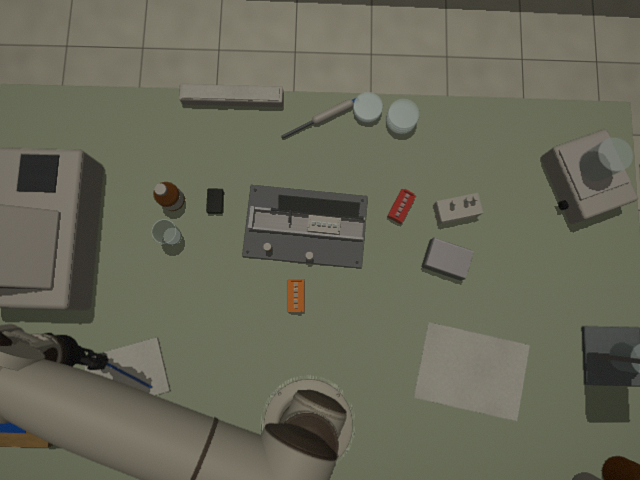

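View pics/side0.png

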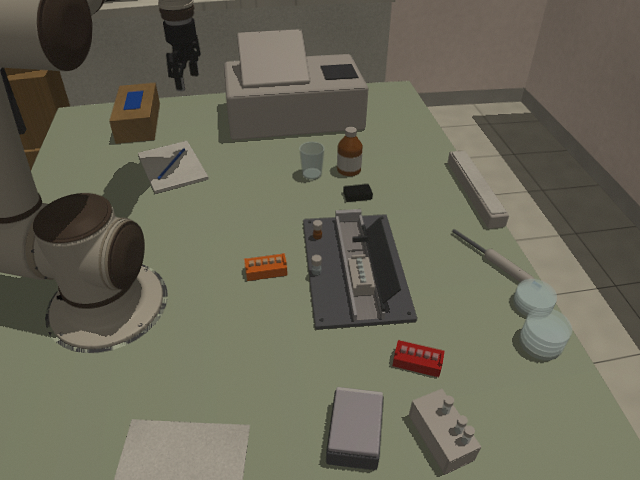

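The top view shows the deck at (305,226), the chute running left with a slight upward slant, the white rack at (325,224), the bar plate at (318,204) and the gate at (291,220). Vials are at (267,247) and (309,257). The orange and red racks outside the chute are the look-alikes. The side view agrees. Next I'll refine the chute pose from depth.

```bash
python3 - <<'E'
from h import *
from scipy.optimize import minimize
for c in ["top","side"]:
    z=np.load(f"{c}0.npz"); P=cloud(c,z["d"]).reshape(-1,3); col=z["p"].reshape(-1,3).astype(int)
    near=(abs(P[:,0]-.54)<.2)&(abs(P[:,1]-.03)<.25)
    dk=P[near&(P[:,2]>.007)&(P[:,2]<.017)&(col.max(1)<110)]
    (cx,cy),(a,b),ang=cv2.minAreaRect((dk[:,:2]*1000).astype(np.float32)); print(c,"deck",len(dk),cx,cy,a,b,ang,np.median(dk[:,2]))
    # model fit: wall tops z~32, in frame guess
    for th in np.radians([84,85,85.5,86,86.5,87,88]):
        ex=np.array([np.cos(th),np.sin(th)]); ey=np.array([-ex[1],ex[0]])
        q=P[near]; l=(q[:,:2]-[.550,.065]); X=l@ex; Y=l@ey
        m=(abs(q[:,2]-.032)<.004)&(X>-.2)&(X<.09)&(Y>.01)&(Y<.045)
        print(round(np.degrees(th),1),m.sum(),"wall+ y mean/std",Y[m].mean().round(4),Y[m].std().round(4), "slope",np.polyfit(X[m],Y[m],1)[0].round(4))
    th=np.radians(86); ex=np.array([np.cos(th),np.sin(th)]); ey=np.array([-ex[1],ex[0]])
    X=l@ex;Y=l@ey
    m=(abs(Y)<.012)&(q[:,2]>.036)&(q[:,2]<.05)&(X<-.02); print("rack tops X",np.percentile(X[m],[1,5,50,95,99]).round(4),m.sum())
    m=(abs(Y)<.018)&(q[:,2]>.031)&(q[:,2]<.05)&(X<-.01); print("rack all X",np.percentile(X[m],[1,5,50,95,99]).round(4),m.sum())
    m=(abs(Y)<.02)&(q[:,2]>.035)&(q[:,2]<.05)&(X>.08); print("stop X",np.percentile(X[m],[1,5,50,95,99]).round(4) if m.sum() else 0,m.sum())
    m=(q[:,2]>.068)&(q[:,2]<.09)&(abs(X)<.25)&(abs(Y)<.1); print("bar edge Y,X,z",np.median(Y[m]).round(4),np.percentile(X[m],[1,99]).round(4),m.sum(), np.polyfit(X[m],Y[m],1)[0].round(4))
    m=(q[:,2]>.040)&(q[:,2]<.055)&(abs(X)<.012)&(Y<.02)&(Y>-.02); print("leaf X",np.median(X[m]).round(4),Y[m].max().round(4) if m.sum() else 0,m.sum())
    for n in ["rack"]: print([(np.round(w(r["xyz"],c),3).tolist()) for r in recognise(n,c)])
E
```

```text
top deck 4427 522.29931640625 27.268417358398438 347.23638916015625 497.6910400390625 2.023937225341797 0.012313557356699171
84.0 234 wall+ y mean/std 0.0242 0.0048 slope 0.039
85.0 236 wall+ y mean/std 0.0252 0.0041 slope 0.0219
85.5 238 wall+ y mean/std 0.0256 0.0041 slope 0.0143
86.0 241 wall+ y mean/std 0.0259 0.0043 slope 0.0065
86.5 243 wall+ y mean/std 0.0263 0.0045 slope -0.0009
87.0 245 wall+ y mean/std 0.0267 0.0048 slope -0.0084
88.0 247 wall+ y mean/std 0.0277 0.0053 slope -0.0251
rack tops X [-0.1408 -0.1377 -0.0947 -0.0557 -0.0526] 229
rack all X [-0.1404 -0.1369 -0.0958 -0.0565 -0.0531] 389
stop X [0.1016 0.1026 0.1079 0.1135 0.1146] 65
bar edge Y,X,z -0.0585 [-0.187   0.0326] 354 -0.0011
leaf X 0.0005 0.0037 20
[[0.603, -0.246, 0.03], [0.349, 0.039, 0.028], [0.539, -0.032, 0.039]]
side deck 5913 498.97027587890625 65.97050476074219 426.7448425292969 308.31170654296875 85.90899658203125 0.01218964188051903
84.0 308 wall+ y mean/std 0.0232 0.0043 slope 0.038
85.0 313 wall+ y mean/std 0.0242 0.0038 slope 0.0217
85.5 317 wall+ y mean/std 0.0246 0.0039 slope 0.0146
86.0 321 wall+ y mean/std 0.0251 0.004 slope 0.007
86.5 322 wall+ y mean/std 0.0257 0.004 slope -0.0018
87.0 327 wall+ y mean/std 0.0262 0.0044 slope -0.0088
88.0 333 wall+ y mean/std 0.0273 0.0052 slope -0.0244
rack tops X [-0.142  -0.14   -0.0977 -0.0533 -0.0513] 359
rack all X [-0.142  -0.1401 -0.0994 -0.0539 -0.0512] 576
stop X [0.1006 0.1019 0.1067 0.1152 0.1183] 84
bar edge Y,X,z -0.0597 [-0.1884  0.0343] 447 -0.0014
leaf X -0.0003 0.0037 61
[[0.348, 0.031, 0.022], [0.541, -0.046, 0.039], [0.591, -0.02, 0.053], [0.544, -0.028, 0.011]]
```

servo_tool([
  [[0,0,8.07],[0,0,0],49],
  [[0,0,8.07],[0,0,0],49],
  [[0,0,8.07],[0,0,0],49],
  [[0,0,8.07],[0,0,0],49],
  [[0,0,8.07],[0,0,0],49],
  [[0,0,8.07],[0,0,0],49],
  [[0,0,8.07],[0,0,0],49],
  [[0,0,8.07],[0,0,0],49],
  [[0,0,8.07],[0,0,0],49],
])

```text
time: 1.8
ee_pos: [0.2003, 0.5122, 0.2313]
tcp_rot: [180.0, -0.0, 85.7]
wrist_force: [-0.6, -0.4, 0.7]
opening: 0.0417
grasp_force: 0.0
```

servo_tool([
  [[0,0,0],[-0.0387,0.0271,0],49],
  [[0,0,0],[-0.0387,0.0271,0],49],
  [[0,0,0],[-0.0387,0.0271,0],49],
  [[0,0,0],[-0.0387,0.0271,0],49],
  [[0,0,0],[-0.0387,0.0271,0],49],
  [[0,0,0],[-0.0387,0.0271,0],49],
  [[0,0,0],[-0.0387,0.0271,0],49],
  [[0,0,0],[-0.0387,0.0271,0],49],
  [[0,0,0],[-0.0387,0.0271,0],49],
  [[0,0,0],[-0.0387,0.0271,0],49],
  [[0,0,0],[-0.0387,0.0271,0],49],
  [[0,0,0],[-0.0387,0.0271,0],49],
])

```text
time: 3.0
ee_pos: [0.4931, 0.0243, 0.2315]
tcp_rot: [180.0, -0.0, 86.0]
wrist_force: [1.1, 0.3, 0.2]
opening: 0.0416
grasp_force: 0.0
```

servo_tool([
  [[0,0,0],[-0.0383,0.0267,0],49],
  [[0,0,0],[-0.0383,0.0267,0],49],
  [[0,0,0],[-0.0383,0.0267,0],49],
  [[0,0,0],[0,0,0.05],49],
  [[0,0,0],[0,0,0.05],49],
  [[0,0,0],[0,0,0],49],
  [[0,0,0],[0,0,0],49],
])

```text
time: 3.7
ee_pos: [0.564, -0.0937, 0.1321]
tcp_rot: [-179.9, -0.0, 86.0]
wrist_force: [0.1, 0.9, 1.5]
opening: 0.0419
grasp_force: 0.0
```

```bash
python3 - <<'E'
from h import *
o=get_obs(); print(o["ee_pos"].round(4),o["tcp_rot"])
ims=[]
for c,(x,y) in [("top",(230,140)),("side",(280,150))]:
    p,d=camera(c); ims.append(cv2.resize(p[y:y+150,x:x+150,::-1],(400,400),interpolation=cv2.INTER_CUBIC)); np.savez(f"{c}1.npz",p=p,d=d)
    P=cloud(c,d).reshape(-1,3); th=np.radians(86); ex=np.array([np.cos(th),np.sin(th)]); ey=np.array([-ex[1],ex[0]])
    l=P[:,:2]-[.552,.065]; X=l@ex;Y=l@ey
    m=(abs(X+.16)<.04)&(abs(Y+.028)<.07)&(P[:,2]>.1)&(P[:,2]<.165)
    for lo in np.arange(.10,.165,.008):
        k=m&(P[:,2]>=lo)&(P[:,2]<lo+.008)
        if k.sum()>2: print(c,lo.round(3),k.sum(),"Y",np.sort(Y[k]*1000)[::max(1,k.sum()//12)].round(),"X",(X[k].min()*1000).round(),(X[k].max()*1000).round())
cv2.imwrite("pics/1.png",np.hstack(ims))
E
```

```text
[ 0.564  -0.0937  0.1321] [-1.79938435e+02 -4.59948822e-03  8.60193560e+01]
side 0.132 11 Y [-52. -48. -47. -46. -46.  -3.  -1.   1.   2.   2.   3.] X -168.0 -153.0
side 0.14 39 Y [-58. -55. -51. -49. -47. -46. -46. -45.  -2.  -0.   2.   3.   6.] X -170.0 -152.0
side 0.148 56 Y [-59. -57. -55. -51. -48. -46. -46. -45.  -2.  -0.   3.   6.   9.   9.] X -170.0 -150.0
side 0.156 61 Y [-59. -56. -52. -49. -46. -46. -46.  -3.   1.   3.   6.  10.  10.] X -170.0 -145.0
side 0.164 7 Y [-57. -47. -46.  -1.  -1.   3.   9.] X -170.0 -152.0
```

View pics/1.png

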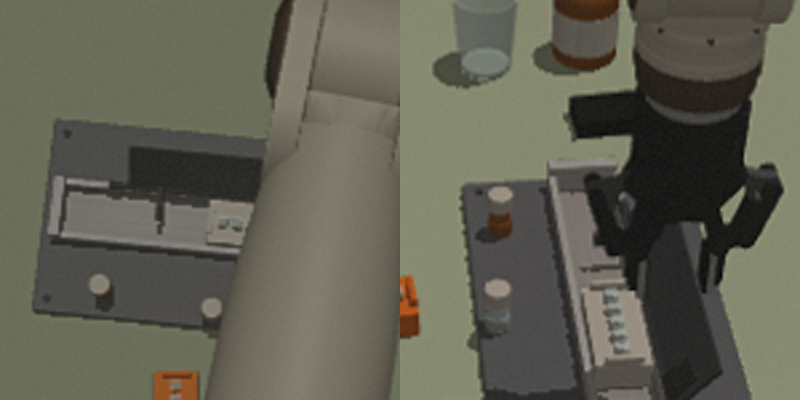

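Side crop: the bar finger is at (715,270) over the bar and the other finger at (635,280) over the chute, behind the rack. Depth puts the fingers at y -45..-59 and -3..+10 mm, as planned. Pressing down now.

servo_tool([
  [[0,0,0],[-0.003,0,0.02],49],
  [[0,0,0],[0,0,0.015],49],
  [[0,0,0],[0,0,0.01],49],
  [[0,0,0],[0,0,0.01],49],
  [[0,0,0],[0,0,0.01],49],
  [[0,0,0],[0,0,0.01],49],
  [[0,0,0],[0,0.002,0.005],49],
  [[0,0,0],[0,0.003,0],49],
])

```text
time: 4.6
ee_pos: [0.5687, -0.0971, 0.0505]
tcp_rot: [-179.9, -0.0, 86.0]
wrist_force: [-0.6, 0.3, 0.8]
opening: 0.0418
grasp_force: 0.8
```

servo_tool([
  [[0,0,0],[0,0,0.005],49],
  [[0,0,0],[0,0,0.005],49],
  [[0,0,0],[0,0,0],49],
  [[0,0,0],[0,0,0],49],
])

```text
time: 5.0
ee_pos: [0.5692, -0.0973, 0.0414]
tcp_rot: [180.0, 0.0, 86.0]
wrist_force: [0.6, 0.5, 1.8]
opening: 0.0421
grasp_force: 1.0
```

servo_tool([
  [[0,0,0],[0,0,0.004],49],
  [[0,0,0],[0,0,0.004],49],
  [[0,0,0],[0,0,0.003],49],
  [[0,0,0],[0,0,0],49],
  [[0,0,0],[0,0,0],49],
])

```text
time: 5.5
ee_pos: [0.5692, -0.0973, 0.0303]
tcp_rot: [180.0, 0.0, 86.0]
wrist_force: [2.9, -0.8, 2.4]
opening: 0.042
grasp_force: 1.7
```

```bash
python3 - <<'E'
from h import *
o=get_obs(); print(o["ee_pos"].round(4),o["wrist_force"])
ims=[]
for c,(x,y) in [("top",(230,140)),("side",(280,190))]:
    p,d=camera(c); ims.append(cv2.resize(p[y:y+150,x:x+150,::-1],(400,400),interpolation=cv2.INTER_CUBIC))
    P=cloud(c,d).reshape(-1,3); th=np.radians(86); ex=np.array([np.cos(th),np.sin(th)]); ey=np.array([-ex[1],ex[0]])
    l=P[:,:2]-[.552,.065]; X=l@ex;Y=l@ey;Z=P[:,2]
    m=(abs(X+.01)<.025)&(Y<-.035)&(Y>-.09)&(Z>.006)&(Z<.09)
    if m.sum()>5: i=np.argsort(Y[m]); print(c,"bar Y,Z mm",np.c_[Y[m],Z[m]][i][::max(1,m.sum()//12)].__mul__(1000).round().tolist())
    m=(abs(X)<.006)&(Y>-.05)&(Y<.02)&(Z>.04); print("leaf Ztop",Z[m].max() if m.any() else 0,np.median(Y[m]) if m.any() else 0)
    m=(abs(Y)<.012)&(Z>.036)&(Z<.05)&(X<-.02)&(X>-.146);print("rack X",np.percentile(X[m],[2,98]) if m.any() else 0)
cv2.imwrite("pics/2.png",np.hstack(ims))
E
```

```text
[ 0.5692 -0.0973  0.0303] [ 2.90109193 -0.82353527  2.38982341]
top bar Y,Z mm [[-90.0, 13.0], [-85.0, 11.0], [-78.0, 23.0], [-74.0, 26.0], [-70.0, 27.0], [-66.0, 27.0], [-62.0, 26.0], [-58.0, 29.0], [-53.0, 29.0], [-50.0, 35.0], [-45.0, 29.0], [-42.0, 41.0], [-37.0, 57.0]]
leaf Ztop 0.07401055870444041 -0.026683026089763008
rack X [-0.09922858 -0.05254248]
leaf Ztop 0.07463093293777116 -0.02343585704580576
rack X [-0.14071941 -0.05032692]
```

View pics/2.png

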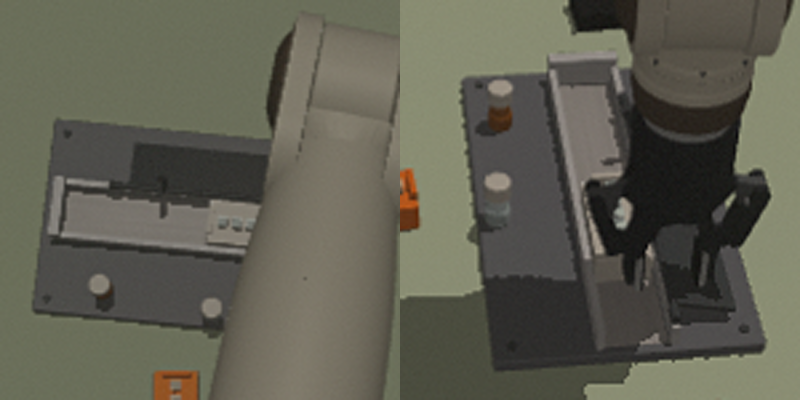

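The side crop shows the bar held down under the finger at (705,280). The pusher is at (640,285) in the chute behind the rack, and the leaf is up (top ≈74 mm, gate ≈1.15 rad). I'll press a little further, toward the stop.

servo_tool([
  [[0,0,0],[0,0,0.002],49],
  [[0,0,0],[0,0,0.002],49],
  [[0,0,0],[0,0,0],49],
  [[0,0,0],[0,0,0],49],
])

```text
time: 6.0
ee_pos: [0.5687, -0.0972, 0.0261]
tcp_rot: [-180.0, -0.0, 86.0]
wrist_force: [-0.8, 0.2, 2.9]
opening: 0.0419
grasp_force: 1.6
```

servo_tool([
  [[0,0,0],[0.004,0,0],49],
  [[0,0,0],[0.004,0,0],49],
  [[0,0,0],[0.004,0,0],49],
  [[0,0,0],[0.006,0,0],49],
  [[0,0,0],[0.006,0,0],49],
  [[0,0,0],[0.006,0,0],49],
  [[0,0,0],[0.006,0,0],49],
  [[0,0,0],[0.006,0,0],49],
])

```text
time: 6.8
ee_pos: [0.5721, -0.0548, 0.0264]
tcp_rot: [180.0, 0.0, 86.0]
wrist_force: [1.8, -4.1, 4.5]
opening: 0.0421
grasp_force: 2.3
```

```bash
cat > chk.py <<'E'
from h import *
import sys
o=get_obs(); l=o["ee_pos"][:2]-[.552,.065]; th=np.radians(86); ex=np.array([np.cos(th),np.sin(th)]); ey=np.array([-ex[1],ex[0]])
print("tcp X,Y,z",l@ex,l@ey,o["ee_pos"][2],o["wrist_force"].round(1))
for c in ["top","side"]:
    p,d=camera(c); cv2.imwrite(f"pics/{sys.argv[1]}_{c}.png",cv2.resize(p[150:300,230:430,::-1],(800,600),interpolation=cv2.INTER_CUBIC))
    P=cloud(c,d).reshape(-1,3); l=P[:,:2]-[.552,.065]; X=l@ex;Y=l@ey;Z=P[:,2]
    m=(abs(X)<.006)&(Y>-.05)&(Y<.02)&(Z>.042)&(Z<.085); print(c,"leaf Ztop,Ymax",Z[m].max() if m.any() else 0,Y[m].max() if m.any() else 0)
    m=(abs(Y)<.018)&(Z>.033)&(Z<.05)&(X<.098)&(X>-.146);print("rack X",np.percentile(X[m],[2,98]) if m.any() else 0)
E
python3 chk.py a
```

```text
tcp X,Y,z -0.1181067665389812 -0.02842585376489861 0.026385991319508032 [ 1.8 -4.1  4.5]
top leaf Ztop,Ymax 0.07621621992200996 -0.021695506146924736
rack X [-0.05122242 -0.01968161]
side leaf Ztop,Ymax 0 0
rack X [-0.13000868 -0.01935976]
```

servo_tool([
  [[0,0,0],[0.006,0,0],49],
  [[0,0,0],[0.006,0,0],49],
  [[0,0,0],[0.006,0,0],49],
  [[0,0,0],[0.006,0,0],49],
  [[0,0,0],[0.006,0,0],49],
  [[0,0,0],[0.006,0,0],49],
  [[0,0,0],[0.006,0,0],49],
  [[0,0,0],[0.006,0,0],49],
  [[0,0,0],[0.006,0,0],49],
])

```text
time: 7.8
ee_pos: [0.5758, -0.0009, 0.0263]
tcp_rot: [-180.0, 0.0, 86.0]
wrist_force: [1.8, -3.1, 3.5]
opening: 0.0418
grasp_force: 2.1
```

```bash
python3 chk.py b
```

```text
tcp X,Y,z -0.06411013736474586 -0.028337425843053172 0.026260861662707295 [ 1.8 -3.1  3.5]
top leaf Ztop,Ymax 0 0
rack X [0.01232844 0.03435556]
side leaf Ztop,Ymax 0.04776760344523724 0.005126875447162884
rack X [-0.07476405  0.02493089]
```

servo_tool([
  [[0,0,0],[0.006,0,0],49],
  [[0,0,0],[0.006,0,0],49],
  [[0,0,0],[0.006,0,0],49],
  [[0,0,0],[0.006,0,0],49],
  [[0,0,0],[0.006,0,0],49],
  [[0,0,0],[0.006,0,0],49],
  [[0,0,0],[0.006,0,0],49],
  [[0,0,0],[0.006,0,0],49],
])

```text
time: 8.7
ee_pos: [0.5791, 0.0469, 0.0263]
tcp_rot: [-180.0, 0.0, 86.0]
wrist_force: [1.1, -3.4, 2.9]
opening: 0.042
grasp_force: 2.0
```

```bash
python3 chk.py c
```

```text
tcp X,Y,z -0.0161201206528217 -0.028335407797155248 0.026264826471296472 [ 1.1 -3.4  2.9]
top leaf Ztop,Ymax 0 0
rack X [0.06843661 0.08323263]
side leaf Ztop,Ymax 0.08238945281667472 0.015349256940653436
rack X [-0.02676221  0.0765952 ]
```

View pics/c_side.png

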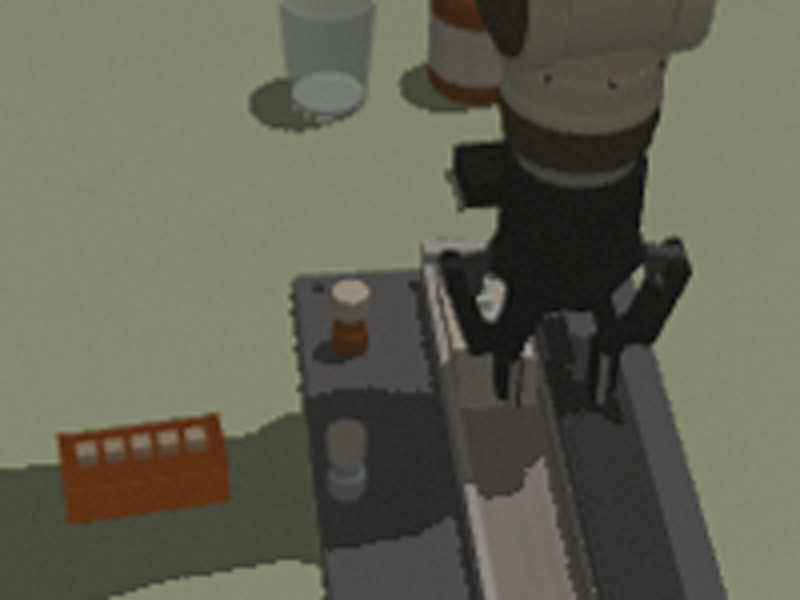

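The pusher at (510,375) is on the rack's rear face. The bar is down under the other finger at (600,380), and the vials haven't moved. Now the gentle last part.

servo_tool([
  [[0,0,0],[0.004,0,0],49],
  [[0,0,0],[0.004,0,0],49],
  [[0,0,0],[0.004,0,0],49],
  [[0,0,0],[0.002,0,0],49],
  [[0,0,0],[0.002,0,0],49],
  [[0,0,0],[0,0,0],49],
])

```text
time: 9.4
ee_pos: [0.5803, 0.0627, 0.0263]
tcp_rot: [-180.0, -0.0, 86.0]
wrist_force: [1.2, -1.0, 2.4]
opening: 0.0417
grasp_force: 1.7
```

servo_tool([
  [[0,0,0],[0.001,0,0],49],
  [[0,0,0],[0.001,0,0],49],
  [[0,0,0],[0,0,0],49],
])

```text
time: 9.7
ee_pos: [0.5804, 0.0644, 0.0263]
tcp_rot: [-180.0, -0.0, 86.0]
wrist_force: [1.1, -3.2, 3.4]
opening: 0.0419
grasp_force: 1.9
```

servo_tool([
  [[0,0,0],[0.001,0,0],49],
  [[0,0,0],[0.001,0,0],49],
  [[0,0,0],[0,0,0],49],
])

```text
time: 10.0
ee_pos: [0.5804, 0.0659, 0.0263]
tcp_rot: [-180.0, 0.1, 86.0]
wrist_force: [0.0, -6.2, 4.3]
opening: 0.0417
grasp_force: 3.8
```

servo_tool([
  [[0,0,0],[0.001,0,0],49],
  [[0,0,0],[0,0,0],49],
])

```text
time: 10.2
ee_pos: [0.5804, 0.0661, 0.0263]
tcp_rot: [-180.0, 0.2, 86.0]
wrist_force: [-0.0, -11.3, 5.0]
opening: 0.0417
grasp_force: 6.3
```

The force has risen with the position stalled, so the rack is home. I'll back the pusher out clear of the leaf with the bar still held, then rise.

servo_tool([
  [[0,0,0],[-0.002,0,0],49],
  [[0,0,0],[-0.004,0,0],49],
  [[0,0,0],[-0.008,0,0],49],
  [[0,0,0],[-0.01,0,0],49],
  [[0,0,0],[-0.01,0,0],49],
  [[0,0,0],[-0.01,0,0],49],
  [[0,0,0],[-0.01,0,0],49],
  [[0,0,0],[-0.01,0,0],49],
  [[0,0,0],[0,0,0],49],
])

```text
time: 11.1
ee_pos: [0.576, 0.0018, 0.0263]
tcp_rot: [-180.0, 0.1, 85.9]
wrist_force: [0.8, -3.1, 2.7]
opening: 0.0418
grasp_force: 1.6
```

```bash
python3 chk.py d
```

```text
tcp X,Y,z -0.06139488757216358 -0.028328252473813625 0.02626893462410908 [ 0.8 -3.1  2.7]
top leaf Ztop,Ymax 0 0
rack X [0.01706678 0.09710041]
side leaf Ztop,Ymax 0 0
rack X [-0.07239404  0.09698123]
```

View pics/d_top.png

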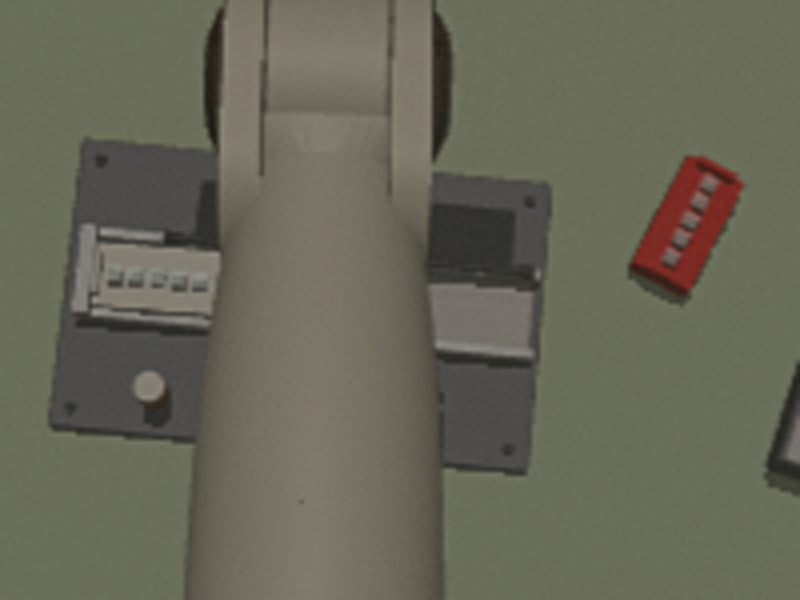

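The rack sits against the stop at (95,280). Rising while shifting inward lets the gate close gently.

servo_tool([
  [[0,0,0],[0,-0.001,-0.006],49],
  [[0,0,0],[0,-0.001,-0.006],49],
  [[0,0,0],[0,-0.001,-0.006],49],
  [[0,0,0],[0,-0.001,-0.008],49],
  [[0,0,0],[0,-0.001,-0.008],49],
  [[0,0,0],[0,0,-0.008],49],
  [[0,0,0],[0,0,-0.008],49],
  [[0,0,0],[0,0,-0.01],49],
  [[0,0,0],[0,0,-0.02],49],
  [[0,0,0],[0,0,-0.03],49],
  [[0,0,0],[0,0,-0.05],49],
  [[0,0,0],[0,0,-0.05],49],
])

```text
time: 12.4
ee_pos: [0.5706, 0.0039, 0.2381]
tcp_rot: [-180.0, 0.0, 86.0]
wrist_force: [2.0, -0.3, 0.8]
opening: 0.042
grasp_force: 0.0
```

servo_tool([
  [[0,0,0],[-0.04,-0.02,0],49],
  [[0,0,0],[-0.04,-0.02,0],49],
  [[0,0,0],[-0.04,-0.02,0],49],
  [[0,0,0],[-0.04,-0.02,0],49],
  [[0,0,0],[-0.04,-0.02,0],49],
  [[0,0,0],[0,0,0],49],
  [[0,0,0],[0,0,0],49],
])

```text
time: 13.1
ee_pos: [0.4571, -0.1895, 0.237]
tcp_rot: [179.9, 0.0, 85.9]
wrist_force: [-0.6, 0.5, -0.1]
opening: 0.0419
grasp_force: 0.0
```

```bash
python3 chk.py e
```

```text
tcp X,Y,z -0.2604661325218972 0.07689054834689929 0.23695431950811566 [-0.6  0.5 -0.1]
top leaf Ztop,Ymax 0.06895995759370187 0.0060217357985915656
rack X [0.00719501 0.09663588]
side leaf Ztop,Ymax 0.06727812729619469 -0.04547034510315647
rack X [0.01106135 0.06140996]
```

View pics/e_top.png

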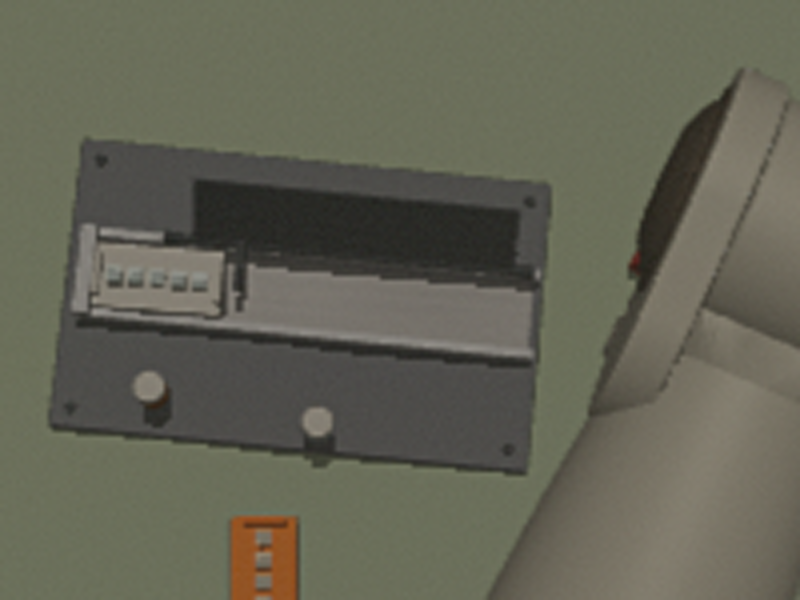

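The rack is home at (160,280), the gate leaf has closed behind it at (238,270), the vials haven't moved and the arm is clear.

```bash
python3 -c "from workcell import *; print(job_done())"
```

```text
the job is handed in; nothing more can be done
None
```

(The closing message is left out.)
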